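# Park the cup carousel, nest a cup, release the brake

### The job

Lock the cup carousel for loading: pull its red brake lever up to the third notch (the red mark) and let go, so that the ratchet holds it there. With the brake on, nest the loose blue cup fully down into the blue cup that stands on the carousel and let go of it. Then hold down the green release button until the lever has dropped right home, and leave both blue cups stacked upright on the carousel, with the green cup standing and the bottle, jar and mouse where they are.

Things in the scene. Friction and masses are not known exactly. Their poses are not given: they have to be found in the camera images.
- carousel: White cup carousel fixed to the counter. Origin on the turntable's axis at counter level; z up, x towards the far side, y towards the brake. Foot plate 250 x 360 x 12 mm (y -120 to 240). Red brake lever in the plane y = 150 mm; white button pillar 110 mm high at x -20 to 80, y 172 to 222 mm. Grey quadrant plate (radius 66 mm) beside the lever has four rim marks; the red third one is the wanted notch.
- turntable (a joint): Angle in rad of the carousel's steel turntable (210 mm across, top face 60 mm above the counter) about its upright axis; 0 at the start. Turns freely unless the brake is on. Cups stand between four 5 mm lugs at x = -60 and x = +60 mm, y = 0 (carousel's frame, at angle 0).
- lever_hinge (a point): Centre of the lever's hinge, fixed, at (30, 150, 85) mm in the carousel's frame. The hinge axis is the carousel's y axis. Axes as the carousel's.
- lever_grip (a point): Middle of the lever's red round grip (20 mm thick, 84 mm long), 124 mm from the hinge; the lever's end is at 166 mm. From the hinge it points to the carousel's -x and rises above level by 0.087 rad + the joint value. Easily pinched from above, fingers closing along the carousel's y, so that it turns between the pads as it is led in an arc about the hinge.
- brake_lever (a joint): Lever angle, rad: 0 = home (down), grows as it is pulled up, stop at 0.82. A spring pulls it home (1 to 4 N at the grip; 5 to 12 N while it is pulled over a tooth). Let go, it falls back to the last notch passed: rests at 0.17, 0.34, 0.51 (third) or 0.69. Letting go from 0.55 to 0.67 gives the third. It goes down only while the release button is held.
- button_top (a point): Centre of the top of the green round release button (28 mm across), 126 mm above the counter when up, at (30, 197) mm in the carousel's frame. Travels 9 mm straight down against a spring (2 to 4 N); from 7.5 mm down it frees the lever, which falls home in about 0.5 s while the button is held.
- blue_cup_mid (a point): Loose blue plastic cup standing on the counter: 88 mm high, 62 mm across the rim, 40 mm across the foot, straight tapered sides, wall 2.5 mm, about 60 g. Point on its axis, 44 mm above its foot; z towards the rim. Inside floor raised 36 mm above the foot, so a nested cup sits 36 mm higher than the one below, 52 mm of it inside.
- blue_base_mid (a point): Blue cup standing in one of the carousel's two places, same shape as the loose one, not fastened. Point on its axis, 44 mm above its foot (104 mm above the counter); its rim is 148 mm above the counter. z towards the rim.
- green_base_mid (a point): Green cup of the same shape in the carousel's other place; bystander, to be left standing. Point on its axis half-way up.
- bottle_mid (a point): White bottle, 60 mm across, 170 mm high; bystander. Point at its centre.
- jar_mid (a point): Amber jar with black cap, 64 mm across, 75 mm high; bystander. Point at its centre.
- mouse_mid (a point): Black computer mouse, 105 x 60 x 32 mm; bystander. Point at its centre.

How it is judged (in metres and radians):
On the way, in this order (a step that is already met when the one before it is completed fails the run):
1. the lever rests in its third notch (0.44 to 0.60 rad), let go (value of joint brake_lever between 0.44 and 0.6 rad and velocity of joint brake_lever between -0.1 and 0.1 rad/s and contact force between the fingers and brake_lever below 0.3 N), for 0.2 s.
2. the loose blue cup is fully nested in the blue cup on the carousel and let go, the lever still in its third notch (z of blue_cup_mid in the frame of blue_base_mid between 0.031 and 0.041 m and horizontal distance between blue_cup_mid and blue_base_mid below 0.007 m and angle between each of blue_cup_mid, blue_base_mid's own z axis and vertical below 0.12 rad and horizontal distance between blue_base_mid and carousel below 0.08 m and z of blue_base_mid in the frame of carousel between 0.098 and 0.112 m and value of joint brake_lever between 0.44 and 0.6 rad and contact force between the fingers and blue_cup below 0.2 N), for 0.2 s.
3. the release button has let the lever home (below 0.05 rad) (value of joint brake_lever below 0.05 rad), for 0.2 s.
At the end, for the whole second after the job is handed in: The lever is home (below 0.05 rad) and still. The loose blue cup is nested in the blue cup on the carousel: 31 to 41 mm higher than it, within 7 mm of its axis, both within 0.12 rad of upright, at rest and let go. The green cup still stands on the carousel (within 0.2 rad of upright) (value of joint brake_lever below 0.05 rad and velocity of joint brake_lever between -0.1 and 0.1 rad/s and z of blue_cup_mid in the frame of blue_base_mid between 0.031 and 0.041 m and horizontal distance between blue_cup_mid and blue_base_mid below 0.007 m and angle between each of blue_cup_mid, blue_base_mid's own z axis and vertical below 0.12 rad and horizontal distance between each of blue_base_mid, green_base_mid and carousel below 0.08 m and z of blue_base_mid in the frame of carousel between 0.098 and 0.112 m and linear speed of blue_cup below 0.03 m/s and angle between green_base_mid's own z axis and vertical below 0.2 rad); the robot touches nothing.
It fails at once if the bottle is moved by more than 4 cm (distance of bottle_mid from where it was at the start of the episode above 0.04 m).
It fails at once if the jar is moved by more than 4 cm (distance of jar_mid from where it was at the start of the episode above 0.04 m).
It fails at once if the mouse is moved by more than 4 cm (distance of mouse_mid from where it was at the start of the episode above 0.04 m).
It fails at once if the green cup is tipped by more than 0.5 rad (angle between green_base_mid's own z axis and vertical above 0.5 rad).
It also fails if it takes over 72 s, if anything falls off the work surface, if the arm or the gripper's body presses on something with over 40 N, if the wrist force passes 120 N, or if a joint passes its speed limit or range.

### The arm

A 6-joint arm with a two-finger parallel gripper is mounted at the origin on the work surface. World frame = base frame: x ahead of the robot, y to its left, z up, the work surface at z = 0. Lengths are in mm, angles in rad, forces in N, time in s.
With the tool pointing down it reaches from about 300 to 775 mm from the base axis. Payload 14.6 kg.
Tool frame: the origin (TCP) lies on the mounting face of the last link; the fingertips stand 199 mm ahead of it and the grasp point (between the pads) lies 180 mm ahead of it; z points along the fingers, y is the line along which they close (so a half turn about z gives the same grasp; the last joint's range is limited). The gripper opens to 94 mm and grips with 3 to 60 N. Pads are 16 mm wide; open, the fingers measure 119 mm over their backs; the gripper's body (75 mm by 177 mm) begins 78 mm behind the grasp point.
Start: joints at [-1.182, 0.3, 1.521, -0, 1.321, -0.067], TCP at [242.092, -493.845, 404.646] pointing down, gripper open.
Joint ranges: [-3.03, 3.03], [-0.79, 2.21], [0.23, 2.52], [-1.04, 4.18], [0, 3.07], [-2.55, 2.55]. Speed limits (rad/s): [2.22, 2.22, 2.57, 3.14, 3.14, 3.14].

### API

Orientations are given as [roll, pitch, yaw] about the fixed x, y, z axes, in that order (R = Rz(yaw) Ry(pitch) Rx(roll)).
In Python, from cell import manip gives the robot as it stands. The module is installed in compiled form; this text tells all that it offers.
- The arm moves only by the shell command python3 -m creep 'ROWS' [FORCE]. ROWS is a JSON object of lists of equal length, an entry for each row: "slide": the shift along the world's x, y, z in cm, a list of three; "turn": the turn about the world's z in rad; "claw": the opening, from 0 (shut) to 1 (fully open). A call has 1 to 8 rows; each row shifts and turns the commanded pose from where the row before left it; what a row does not reach is not made up. A row lasts 1/8 s, in which the tool goes at most 62.5 mm and 10.7 degrees, less where a joint would pass 70% of its speed; a pose out of reach is approached as far as the arm can. A call with a gripper value outside its range is refused whole. The fingers move at their own pace and stop on an object; FORCE is the grip in N (left out, the last holds). Time passes only in rows, so rows that do not move let the fingers close. It gives the time, the measured TCP pose, the force, the opening and the grip force at its end, in the units of the state.
- manip.read_state(): the state, without advancing time (a new reading comes with each control period).
- manip.camera(name): name is "side" or "top"; returns (picture, depth): 480x640x3 uint8, red, green, blue; 480x640 float32, mm along the optical axis (not along the pixel's ray), 0 where there is no reading.
- manip.calibration(name): a dict with "intrinsics" (3x3 intrinsics, pixels), "k1" (the pictures are not rectified: a ray, as slopes to the right and down, at radius r is drawn at 1 + k1 r^2 times it, then the intrinsics apply), "pose" (4x4, takes a point from camera to world coordinates). Camera axes: x right, y up, looking along -z (the intrinsics and any distortion apply to the point x, -y, -z); pixel columns grow to the right and rows downward; lengths in mm; the calibration is good to about 2 mm. A picture is of the moment at which its call begins. calibration takes no time and is no camera call.
- manip.sign_off(): hands the job in; it is judged then, once.
Trained networks look in the newest picture that a camera, given by its name, has taken for a name from the list of things; names that differ only in an ending like _2 or _b are one class to them, and where a whole thing is asked for, a point or a joint stands for the part that bears it (a point fixed in the world has none). Each returns a list of dicts, best first, with "score" (0 to 1); they miss things now and then, are a little off and sometimes report something else, mostly with a low value. They report only what shows in the picture. A call takes as long as a camera call.
- manip.cut_out(query, camera): "mask" (480x640 bool, what is visible of it) and "position" ([column, row] in pixels, amid what is visible of it).
The state is a dict: "clock": time; "joints": joint angles; "qd": joint speeds; "effort": joint torques, N m; "eef_pos": TCP position; "eef_rot": TCP orientation; "wrist_force": force on the tool from outside, world axes, zero at the start; "moment": the same for the moment, N m; "finger_gap": finger opening in mm; "finger_force": force on a finger pad.
Only numpy, scipy, OpenCV 4.12 (cv2) and the standard library are available. Lean on these libraries where they do the work, as an engineer would, in place of code of your own. Each camera call takes 0.05 s, during which the arm holds its last target. There are 200 camera calls.

## Working session

There is one attempt and no reset: what is moved stays moved. The work goes in short steps, Python scripts to look and compute and a shell command to move; the robot and the scene stay as the last step left them, time stands still between calls to the robot, and variables do not carry over. Pictures are saved under pics/ and viewed, at most 10 in all, crops included, and the job is handed in when it is done.

```bash
mkdir -p pics
cat > h.py <<'E'
import numpy as np, cv2
from cell import manip
def ray(cam,uv):
    c=manip.calibration(cam);K=np.array(c["intrinsics"]);P=np.array(c["pose"]);k=c["k1"]
    d=np.array([(uv[0]-K[0,2])/K[0,0],(uv[1]-K[1,2])/K[1,1]]);s=d.copy()
    for _ in range(30): s=d/(1+k*(s@s))
    return P[:3,3],P[:3,:3]@np.array([s[0],-s[1],-1.])
def pts(cam,depth,mask):
    c=manip.calibration(cam);K=np.array(c["intrinsics"]);P=np.array(c["pose"]);k=c["k1"]
    v,u=np.nonzero(mask&(depth>0));z=depth[v,u]
    d=np.stack([(u-K[0,2])/K[0,0],(v-K[1,2])/K[1,1]],1);s=d.copy()
    for _ in range(30): s=d/(1+k*(s**2).sum(1,keepdims=True))
    return (P[:3,:3]@(np.stack([s[:,0],-s[:,1],-np.ones(len(z))],1)*z[:,None]).T).T+P[:3,3]
def proj(cam,X):
    c=manip.calibration(cam);K=np.array(c["intrinsics"]);P=np.array(c["pose"])
    p=P[:3,:3].T@(np.array(X)-P[:3,3]);s=np.array([p[0],-p[1]])/-p[2];s=s*(1+c["k1"]*(s@s))
    return K[0,0]*s[0]+K[0,2],K[1,1]*s[1]+K[1,2]
E
python3 - <<'E'
from h import *
np.set_printoptions(precision=1,suppress=True)
im={}
for c in("side","top"):
    a,d=manip.camera(c);cv2.imwrite(f"pics/{c}0.png",a[:,:,::-1]);print(c,np.array(manip.calibration(c)["pose"])[:3,3],(d>0).mean())
    for q in["carousel","turntable","blue_cup_mid","blue_base_mid","green_base_mid","lever_grip","brake_lever","button_top","bottle_mid","jar_mid","mouse_mid"]:
        for r in manip.cut_out(q,c)[:3]:
            p=pts(c,d,r["mask"])
            if len(p): print(c,q,round(r["score"],2),np.array(r["position"]),len(p),np.median(p,0),np.percentile(p,2,0),np.percentile(p,98,0))
s=manip.read_state();print(s)
E
```

```text
side [-76.7 819.6 709.3] 0.99599609375
side carousel 0.65 [298.9 273.5] 10441 [530.5 181.   41.5] [414.6 -39.8   6.5] [659.  280.1 132.5]
side turntable 0.75 [323.9 252.5] 2583 [524.8  73.   60.1] [437.4 -41.6  48. ] [634.1 140.5  76.7]
side blue_cup_mid 0.98 [431.3 203.6] 635 [ 439.2 -298.1   65.6] [ 417.1 -344.4    2.2] [ 472.5 -282.7   90.2]
side blue_cup_mid 0.57 [360.2 181.9] 492 [ 714.5 -332.2   45.4] [ 695.1 -371.2    4. ] [ 748.8 -318.4   76.4]
side blue_cup_mid 0.21 [298.4 272.7] 10327 [530.1 181.6  42.5] [416.1 -38.5   7.6] [656.9 279.8 131.7]
side blue_base_mid 0.71 [346.2 236.2] 891 [474.1  63.1 125.1] [451.6  22.2  64.8] [508.1  80.1 148.7]
side green_base_mid 0.97 [315.3 215.3] 783 [588.9  37.9 124.8] [568.8  -2.2  64.1] [625.4  55.4 148.9]
side lever_grip 0.88 [289.7 265.5] 632 [534.1 196.3 101.8] [438.7  60.1   6.8] [677.2 219.5 138.9]
side brake_lever 0.89 [290.2 264.5] 518 [525.  197.4 102.2] [440.3 106.4  13.2] [623.5 219.2 138.9]
side bottle_mid 0.63 [300.5 192.9] 774 [746.5 -96.4  98.4] [ 724.9 -130.     5.5] [774.5 -82.3 170. ]
side jar_mid 0.58 [323.4 254.9] 25
[... 1206 characters left out ...]
 172.5]
top jar_mid 0.93 [457. 181.] 535 [ 724.2 -342.8   71.3] [ 699.7 -375.8    4.7] [ 752.  -320.6   79.2]
top mouse_mid 0.81 [174.4 310.1] 792 [390.7 424.4  28.6] [343.4 388.6  14.1] [435.6 462.   36.7]
top mouse_mid 0.68 [458.9 180.9] 559 [ 725.  -343.7   71.2] [ 699.7 -377.9    1.2] [ 758.  -320.8   79.1]
{'clock': 1.2, 'joints': array([-1.2,  0.3,  1.5, -0. ,  1.3, -0.1]), 'qd': array([ 0.,  0., -0.,  0.,  0.,  0.]), 'effort': array([ -0. , -53.2, -35.3,   0.1,   0. ,   0. ]), 'eef_pos': array([ 242.1, -493.8,  404.6]), 'eef_rot': array([-3.1, -0. ,  0.5]), 'wrist_force': array([ 0.6, -0. ,  0.3]), 'moment': array([ 0., -0.,  0.]), 'finger_force': 0.0, 'finger_gap': 93.99831241838211}
```

Run:
```python
from h import *
np.set_printoptions(precision=1,suppress=True)
from scipy.optimize import least_squares
for c in("side","top"):
    a,d=manip.camera(c)
    for q,z0 in[("blue_cup_mid",0),("blue_base_mid",60),("green_base_mid",60)]:
        r=manip.cut_out(q,c)[0];m=r["mask"].copy()
        # silhouette fit: cone of known size, free x,y,(z)
        P=pts(c,d,m);P=P[(P[:,2]>z0-5)&(P[:,2]<z0+95)]
        def res(p):
            h=np.clip(P[:,2]-z0,0,88);R=20+11*h/88
            rr=np.hypot(P[:,0]-p[0],P[:,1]-p[1])
            return np.minimum(abs(rr-R),abs(rr-(R-2.5)))
        rim=P[P[:,2]>z0+82]
        if q: 
            f=least_squares(res,np.median(P,0)[:2],loss="soft_l1",f_scale=2)
            g=least_squares(lambda p:np.hypot(rim[:,0]-p[0],rim[:,1]-p[1])-30,f.x,loss="soft_l1") if len(rim)>5 else None
            print(c,q,f.x,f.cost/len(P),g and g.x,len(rim),"top",np.percentile(P[:,2],98))
    r=manip.cut_out("brake_lever",c)[0];P=pts(c,d,r["mask"])
    hsv=cv2.cvtColor(a,cv2.COLOR_RGB2HSV)
    red=((hsv[...,0]<8)|(hsv[...,0]>172))&(hsv[...,1]>130)&(hsv[...,2]>60)
    P=pts(c,d,red);P=P[(P[:,0]>400)&(P[:,0]<720)&(P[:,1]>120)&(P[:,1]<280)&(P[:,2]>40)]
    mu=P.mean(0);w,V=np.linalg.eigh(np.cov((P-mu).T));print(c,"red",len(P),mu,P.min(0),P.max(0),V[:,-1])
    gr=(hsv[...,0]>45)&(hsv[...,0]<85)&(hsv[...,1]>100)
    P=pts(c,d,gr);P=P[(P[:,1]>170)&(P[:,1]<270)&(P[:,2]>118)&(P[:,0]>560)&(P[:,0]<660)];print(c,"button",len(P),P.mean(0),np.percentile(P,98,0)[2])
    cv2.imwrite(f"pics/{c}1.png",cv2.resize(a[130:410,130:530] if c=="side" else a[120:360,140:500],None,fx=2 if c=="side" else 2.2,fy=2 if c=="side" else 2.2)[:,:,::-1])
```

```text
side blue_cup_mid [ 444.7 -313.6] 1.4749078954327421 [ 445.3 -313.3] 129 top 90.0719578638889
side blue_base_mid [479.8  51.3] 0.7350398579516518 [479.5  51.3] 160 top 148.72590468628755
side green_base_mid [597.1  27. ] 2.9950489827539606 [597.4  27. ] 136 top 148.31226361854777
side red 251 [481.2 206.8 103.5] [436.  138.2  46.3] [557.8 222.5 130.1] [-1.   0.2  0. ]
side button 95 [605.1 228.3 124.6] 127.91043272736067
top blue_cup_mid [ 446.3 -312.2] 4.738699698914315 [ 446.1 -314. ] 87 top 90.30729607612112
top blue_base_mid [482.3  50.1] 5.903440201261627 [482.4  50. ] 76 top 149.80267764077456
top green_base_mid [600.2  26. ] 6.486444356610806 [599.5  25.9] 99 top 151.043383141903
top red 234 [483.7 203.9 104.9] [441.6 189.4  71.9] [557.4 217.9 130.7] [-1.   0.1 -0. ]
top button 100 [610.1 224.4 125.8] 132.2026120107383
```

View pics/top1.png

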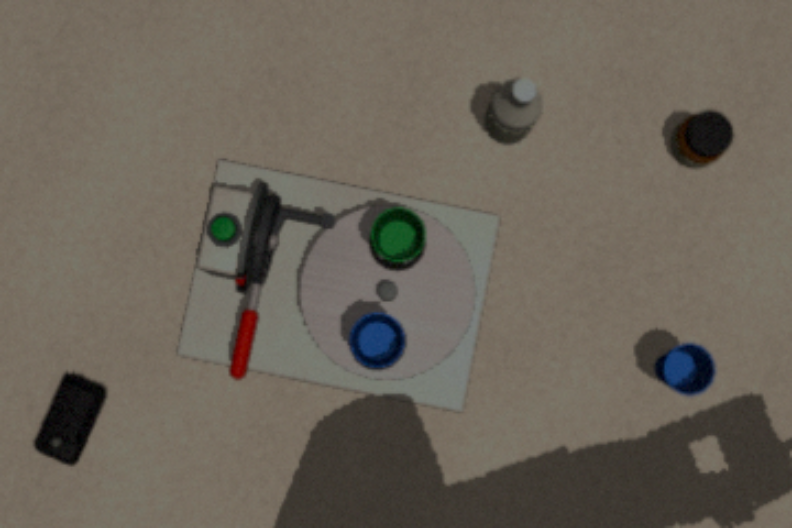

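View pics/side1.png

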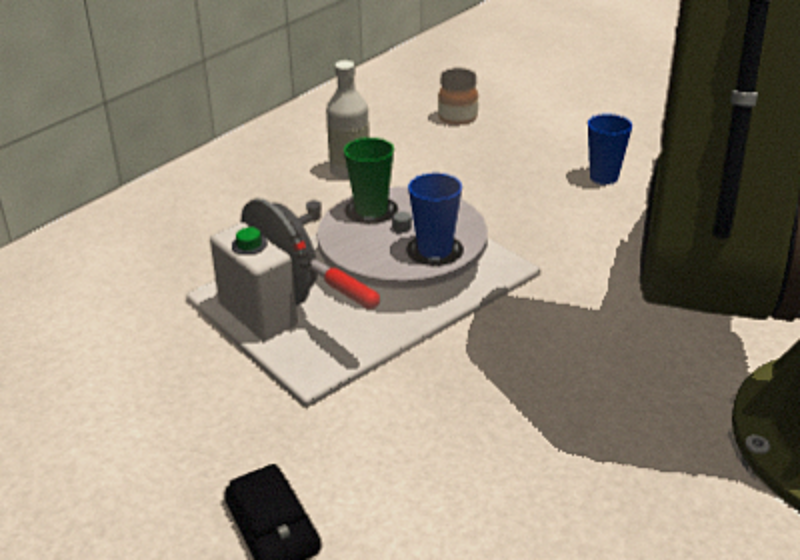

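The top crop shows the lever's red grip at (245,345), the button at (223,229), the base cup at (377,340) and the loose cup at (687,369). The measurements agree with the carousel model: centre (540,39), yaw -0.20. I'm heading for the lever.

```bash
python3 -m creep '{"slide":[[1.97,5.82,0],[1.97,5.82,0],[1.97,5.82,0],[1.97,5.82,0],[1.97,5.82,0],[1.97,5.82,0],[1.97,5.82,0],[1.97,5.82,0]],"turn":[-0.08,-0.08,-0.08,-0.08,-0.08,-0.08,-0.08,-0.08],"claw":[0.6,0.6,0.6,0.6,0.6,0.6,0.6,0.6]}' 30
```

```text
clock: 2.7
eef_pos: [399.8, -26.2, 405.0]
eef_rot: [-3.142, -0.001, -0.187]
wrist_force: [1.2, -0.3, 0.6]
finger_gap: 55.9
finger_force: 0.0
```

```bash
python3 -m creep '{"slide":[[1.97,5.76,0],[1.97,5.76,0],[1.97,5.76,0],[1.95,5.76,0],[0,0,-3],[0,0,-2],[0,0,0]],"turn":[-0.016,0,0,0,0,0,0],"claw":[0.6,0.6,0.6,0.6,0.6,0.6,0.6]}'
python3 - <<'E'
from h import *
s=manip.read_state();print(s["eef_pos"],s["eef_rot"],s["clock"])
a,d=manip.camera("side")
for X in[(478.4,204.3,95.8),(599.3,179.4,85)]: print(proj("side",X))
cv2.imwrite("pics/s2.png",cv2.resize(a[140:340,180:440],None,fx=3,fy=3)[:,:,::-1])
E
```

```text
clock: 3.58
eef_pos: [478.2, 202.2, 353.6]
eef_rot: [3.14, 0.002, -0.2]
wrist_force: [0.5, -0.5, 0.2]
finger_gap: 56.5
finger_force: 0.0
[478.16887417 202.198972   353.55724013] [ 3.14026756e+00  2.27505546e-03 -2.00058177e-01] 3.575
(np.float64(305.3219916158873), np.float64(274.17438981691896))
(np.float64(272.5120895589556), np.float64(253.9687273955456))
```

View pics/s2.png

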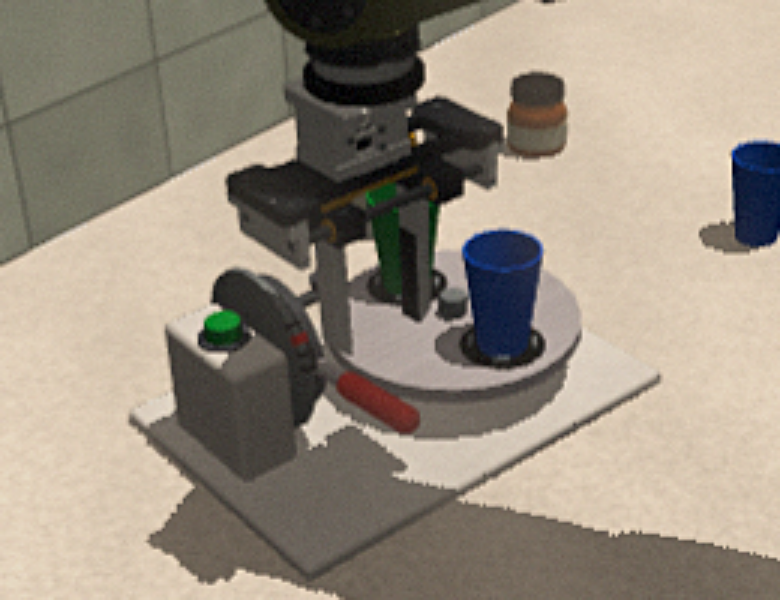

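The grip is centred at crop (380,402), full picture about (306,274). My model predicts (305,274), so I'm descending and closing.

```bash
python3 -m creep '{"slide":[[0,0.2,-4],[0,0,-3.8],[0,0,0],[0,0,0],[0,0,0],[0,0,0],[0,0,0]],"turn":[0,0,0,0,0,0,0],"claw":[0.6,0.6,0.6,0,0,0,0]}' 30
```

```text
clock: 4.5
eef_pos: [478.3, 204.2, 277.1]
eef_rot: [-3.141, -0.001, -0.2]
wrist_force: [0.9, -0.8, 0.4]
finger_gap: 19.6
finger_force: 1.8
```

```bash
python3 -m creep '{"slide":[[0,0,0],[0.14,-0.03,1.07],[0.23,-0.05,1.05],[0.32,-0.07,1.03],[0.41,-0.08,1.01],[0.49,-0.10,0.96],[0.57,-0.12,0.91],[0.62,-0.13,0.83]],"turn":[0,0,0,0,0,0,0,0],"claw":[0,0,0,0,0,0,0,0]}' 30; python3 -m creep '{"slide":[[0,0,0],[0,0,0]],"turn":[0,0],"claw":[0,0]}'
python3 - <<'E'
from h import *
s=manip.read_state();e=s["eef_pos"];print(e,s["wrist_force"],np.arctan2(e[2]-180-85,124*0+np.hypot(e[0]-599.3,e[1]-179.4))-.087)
a,d=manip.camera("side")
cv2.imwrite("pics/s3.png",cv2.resize(a[140:340,180:440],None,fx=3,fy=3)[:,:,::-1])
E
```

```text
clock: 5.5
eef_pos: [506.4, 198.3, 345.6]
eef_rot: [3.142, 0.001, -0.2]
wrist_force: [0.1, 3.6, -6.4]
finger_gap: 19.2
finger_force: 30.0
clock: 5.75
eef_pos: [506.1, 198.4, 345.2]
eef_rot: [-3.141, -0.0, -0.2]
wrist_force: [-0.6, 2.4, -3.5]
finger_gap: 19.3
finger_force: 30.0
[506.05206321 198.37363419 345.16439289] [-0.63118645  2.40938436 -3.47234619] 0.6130819583235154
```

View pics/s3.png

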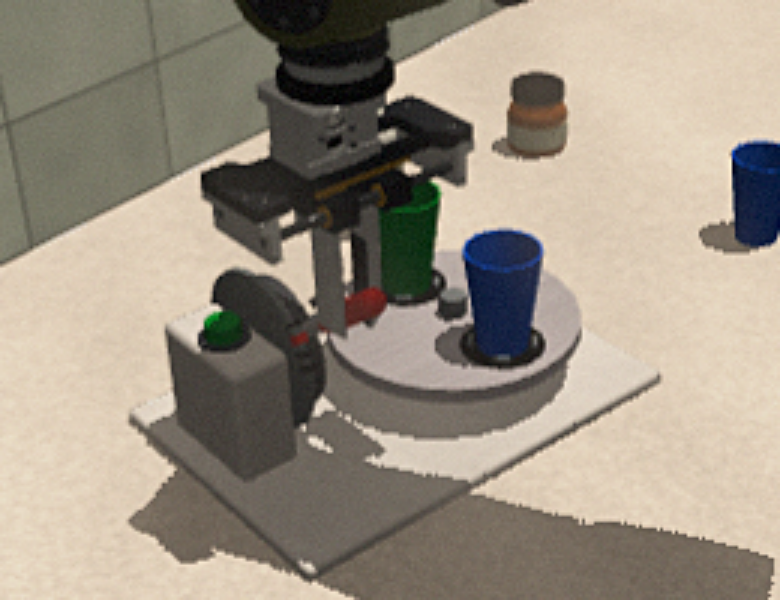

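The grip is held between the pads at crop (370,305), next to the red mark at (300,340), with the lever at about 0.61 rad. I'm letting go.

```bash
python3 -m creep '{"slide":[[0,0,0],[0,0,0],[0,0,0],[0,0,3],[0,0,4],[0,0,4]],"turn":[0,0,0,0,0,0],"claw":[0.7,0.7,0.7,0.7,0.7,0.7]}'
python3 - <<'E'
from h import *
a,d=manip.camera("side")
hsv=cv2.cvtColor(a,cv2.COLOR_RGB2HSV)
red=((hsv[...,0]<8)|(hsv[...,0]>172))&(hsv[...,1]>130)&(hsv[...,2]>60)
P=pts("side",d,red);L=(P-[539.7,38.6,0]);L=np.c_[L[:,0]*.979-L[:,1]*.2016,L[:,0]*.2016+L[:,1]*.979,L[:,2]]
L=L[(abs(L[:,1]-150)<18)&(L[:,0]<-30)&(L[:,0]>-160)&(L[:,2]>85)]
print(len(L),L.mean(0)); dx,dz=30-L[:,0],L[:,2]-85-7
print("angle",np.median(np.arctan2(dz,dx))-.087)
for t in(.34,.51,.69):
  X=np.array([30-124*np.cos(t+.087),150,85+124*np.sin(t+.087)]);print(t,proj("side",[539.7+X[0]*.979+X[1]*.2016,38.6-X[0]*.2016+X[1]*.979,X[2]]))
v,u=np.nonzero(red[240:300,270:340]);print(u.mean()+270,v.mean()+240)
cv2.imwrite("pics/s4.png",cv2.resize(a[140:340,180:440],None,fx=3,fy=3)[:,:,::-1])
E
```

```text
clock: 6.55
eef_pos: [506.0, 198.2, 456.6]
eef_rot: [3.141, -0.0, -0.2]
wrist_force: [0.4, 0.3, -0.3]
finger_gap: 66.0
finger_force: 0.0
166 [-81.85076949 155.87384863 164.25247607]
angle 0.4901369504080676
0.34 (np.float64(301.3896323016713), np.float64(256.31116920697883))
0.51 (np.float64(297.9716281151399), np.float64(246.9774688580593))
0.69 (np.float64(293.46291779357637), np.float64(237.31858227046584))
296.78723404255317 246.38829787234042
```

View pics/s4.png

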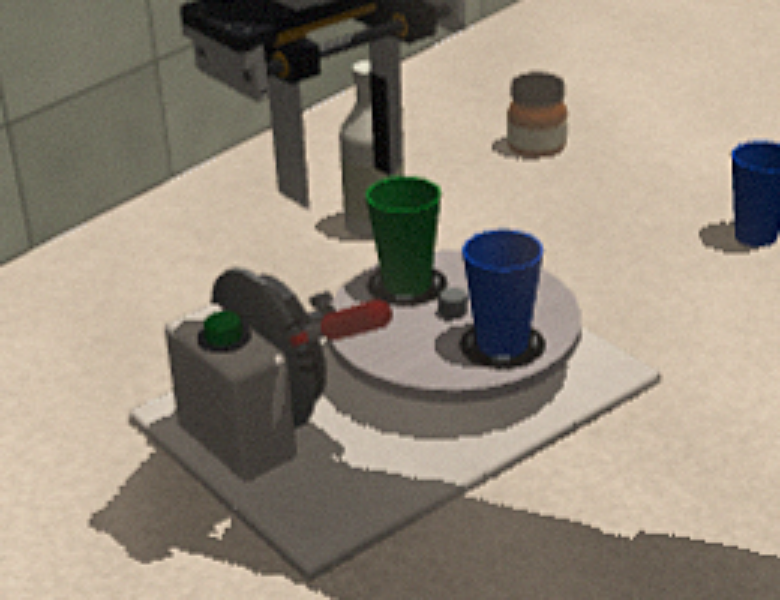

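The lever rests at about 0.5 rad: its grip is at (297,246) against a predicted (298,247) for the third notch. Next is the loose cup, gripped high at 77 mm above its foot.

```bash
python3 -m creep '{"slide":[[-0.73,-6.15,0],[-0.73,-6.15,0],[-0.73,-6.15,0],[-0.73,-6.15,0],[-0.73,-6.15,0],[-0.73,-6.15,0],[-0.73,-6.15,0],[-0.73,-6.15,0]],"turn":[0,0,0,0,0,0,0,0],"claw":[1,1,1,1,1,1,1,1]}' 10; python3 -m creep '{"slide":[[-0.2,-1.95,-3],[0,0,-5],[0,0,0]],"turn":[0,0,0],"claw":[1,1,1]}'
```

```text
clock: 7.6
eef_pos: [447.0, -295.7, 455.3]
eef_rot: [3.141, -0.001, -0.2]
wrist_force: [0.7, -0.9, 0.5]
finger_gap: 93.9
finger_force: 0.0
clock: 7.98
eef_pos: [445.3, -313.2, 372.5]
eef_rot: [-3.139, 0.005, -0.201]
wrist_force: [0.3, 0.0, 0.5]
finger_gap: 93.9
finger_force: 0.0
```

```bash
python3 -m creep '{"slide":[[0,0,-5],[0,0,-4],[0,0,-2.4],[0,0,0]],"turn":[0,0,0,0],"claw":[1,1,1,1]}'
python3 - <<'E'
from h import *
a,d=manip.camera("side")
cv2.imwrite("pics/s5.png",cv2.resize(a[120:320,330:590],None,fx=3,fy=3)[:,:,::-1])
E
```

```text
clock: 8.48
eef_pos: [446.2, -313.1, 261.9]
eef_rot: [-3.141, 0.0, -0.2]
wrist_force: [0.5, 0.1, 0.5]
finger_gap: 93.8
finger_force: 0.0
```

View pics/s5.png

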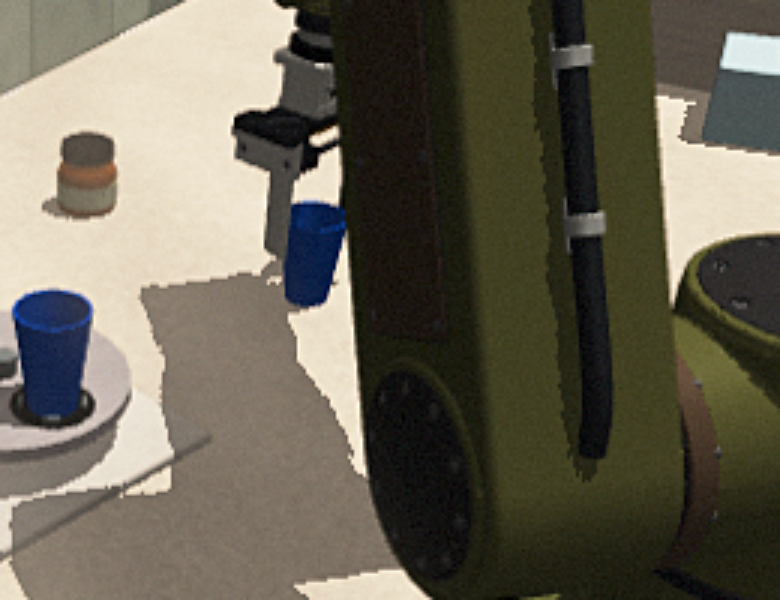

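The cup at (318,250) stands beside the left finger, which is clear of it; the arm hides the right finger. Closing.

```bash
python3 -m creep '{"slide":[[0,0,-0.4],[0,0,0],[0,0,0],[0,0,0],[0,0,0]],"turn":[0,0,0,0,0],"claw":[0.4,0.4,0.4,0.4,0.4]}' 12;  python3 -m creep '{"slide":[[0,0,2],[0,0,4],[0,0,5],[0,0,5],[0,0,0]],"turn":[0,0,0,0,0],"claw":[0.4,0.4,0.4,0.4,0.4]}'
```

```text
clock: 9.15
eef_pos: [445.8, -313.3, 257.6]
eef_rot: [3.141, -0.001, -0.2]
wrist_force: [0.3, -0.8, 3.5]
finger_gap: 61.3
finger_force: 12.0
clock: 9.78
eef_pos: [445.7, -313.1, 420.8]
eef_rot: [3.139, -0.006, -0.2]
wrist_force: [1.5, -0.5, -1.1]
finger_gap: 61.2
finger_force: 12.0
```

```bash
python3 -m creep '{"slide":[[0.59,5.9,1],[0.59,6.1,1],[0.59,6.1,0],[0.59,6.1,0],[0.59,6.1,0],[0.59,6.1,0],[0,0,0],[0,0,0]],"turn":[0,0,0,0,0,0,0,0],"claw":[0.4,0.4,0.4,0.4,0.4,0.4,0.4,0.4]}'
cat > cups.py <<'E'
from h import *
from scipy.optimize import least_squares
np.set_printoptions(precision=1,suppress=True)
def fit(P,z0):
    # free axis x,y at known foot height; outside-wall/inside-wall shells of the cup
    def res(p):
        R=20+11*(P[:,2]-z0)/88; rr=np.hypot(P[:,0]-p[0],P[:,1]-p[1])
        return np.minimum(abs(rr-R),abs(rr-R+2.5))
    return least_squares(res,P.mean(0)[:2],loss="soft_l1",f_scale=2).x
for c in("side","top"):
    a,d=manip.camera(c);hsv=cv2.cvtColor(a,cv2.COLOR_RGB2HSV)
    b=(hsv[...,0]>100)&(hsv[...,0]<130)&(hsv[...,1]>140)
    P=pts(c,d,b);P=P[(abs(P[:,0]-481)<60)&(abs(P[:,1]-51)<60)&(P[:,2]>62)]
    print(c,len(P),"z hist",np.histogram(P[:,2],np.arange(60,290,10))[0])
    import sys;zf=float(sys.argv[1])
    B=P[P[:,2]<146];H=P[(P[:,2]>max(zf,150))&(P[:,2]<zf+88)]
    for n,Q,z in(("base",B,60),("held",H,zf)):
        if len(Q)>20: print(c,n,len(Q),fit(Q,z),Q[:,2].min(),Q[:,2].max())
    cv2.imwrite(f"pics/{c}_{sys.argv[2]}.png",cv2.resize(a[120:320,230:490],None,fx=3,fy=3)[:,:,::-1])
print(manip.read_state()["eef_pos"])
E
python3 cups.py 183 6
```

```text
clock: 10.78
eef_pos: [481.1, 50.6, 436.3]
eef_rot: [3.141, 0.002, -0.2]
wrist_force: [-1.1, -0.5, -1.0]
finger_gap: 61.3
finger_force: 12.0
side 754 z hist [ 30  55  56  58  67  83 106 127 122   3   0   0  18  11   5   5   3   1
   0   0   0   0]
side base 645 [479.2  50.7] 63.22900209572117 145.846185792808
side held 41 [480.2  52. ] 183.36819022591487 237.011202176003
top 0 z hist [0 0 0 0 0 0 0 0 0 0 0 0 0 0 0 0 0 0 0 0 0 0]
[481.1  49.8 436.7]
```

View pics/side_6.png

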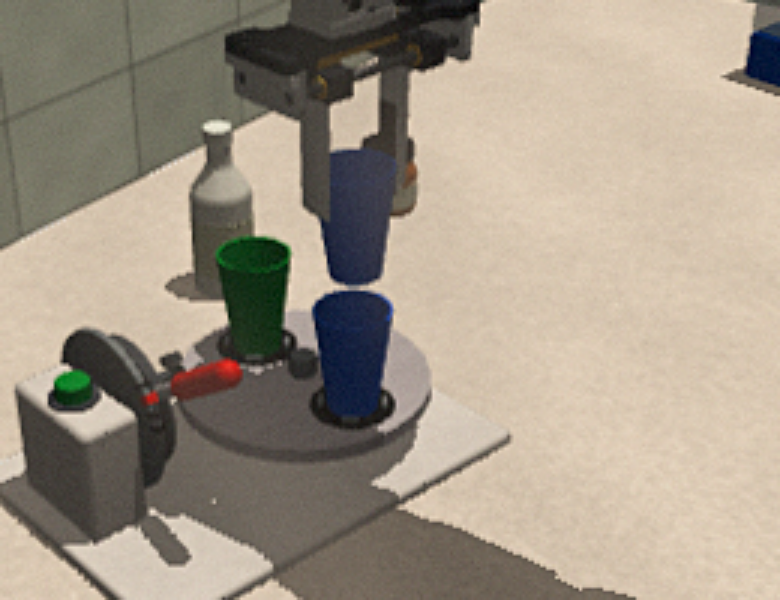

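The held cup's foot is at crop (355,280), right over the base rim centred at (353,302); it is paler, so my colour threshold missed most of it. I'll recheck with a looser one.

```bash
sed -i 's/>140)/>70)/' cups.py; python3 cups.py 182 7
```

```text
side 1378 z hist [ 36  62  57  64  63  87 141 165 190   4   0   0  40  62  61  64  59  45
  55  48  55   0]
side base 789 [479.5  51.3] 62.01839389343775 145.9841898999689
side held 489 [479.9  50.2] 182.09335332335047 267.9178437014597
top 0 z hist [0 0 0 0 0 0 0 0 0 0 0 0 0 0 0 0 0 0 0 0 0 0]
[481.1  49.7 437. ]
```

```bash
python3 -m creep '{"slide":[[0,0.1,-1.5],[0,0,-1.5],[0,0,-1.5],[0,0,-1.5],[0,0,-1],[0,0,0],[0,0,0]],"turn":[0,0,0,0,0,0,0],"claw":[0.4,0.4,0.4,0.4,0.4,0.4,0.4]}'
```

```text
clock: 11.85
eef_pos: [481.2, 51.9, 367.7]
eef_rot: [-3.141, -0.001, -0.2]
wrist_force: [0.1, 0.4, -0.9]
finger_gap: 61.4
finger_force: 12.0
```

```bash
python3 -m creep '{"slide":[[0,-0.05,-0.4],[0,0,-0.4],[0,0,-0.3],[0,0,-0.1],[0,0,0],[0,0,0]],"turn":[0,0,0,0,0,0],"claw":[0.4,0.4,0.4,0.4,0.4,0.4]}';python3 -m creep '{"slide":[[0,0,-0.1],[0,0,-0.1],[0,0,0]],"turn":[0,0,0],"claw":[0.4,0.4,0.4]}'
```

```text
clock: 12.6
eef_pos: [481.1, 51.4, 355.3]
eef_rot: [-3.142, -0.0, -0.2]
wrist_force: [0.7, 0.3, -1.8]
finger_gap: 61.3
finger_force: 12.0
clock: 12.98
eef_pos: [481.2, 51.3, 353.5]
eef_rot: [-3.141, -0.001, -0.2]
wrist_force: [1.0, -0.1, 2.7]
finger_gap: 61.1
finger_force: 12.0
```

It is seated: the force changed sign at the expected height. Releasing and backing off.

```bash
python3 -m creep '{"slide":[[0,0,0],[0,0,0],[0,0,0],[0,0,2],[0,0,5],[0,0,6],[0,0,0]],"turn":[0,0,0,0,0,0,0],"claw":[0.75,0.9,1,1,1,1,1]}'; sed -i 's/<146\]/<140]/' cups.py; python3 cups.py 96 8
```

```text
clock: 13.85
eef_pos: [480.8, 51.4, 487.3]
eef_rot: [-3.14, -0.007, -0.2]
wrist_force: [0.2, 0.6, -0.7]
finger_gap: 93.8
finger_force: 0.0
side 1276 z hist [ 37  59  62  63  67  69  80  79 124 108 151 172 114   0   0   0   0   0
   0   0   0   0]
side base 516 [479.9  50.7] 62.85066860792574 139.84961477185038
side held 518 [479.7  51.1] 150.08804499517396 183.98913284743344
top 0 z hist [0 0 0 0 0 0 0 0 0 0 0 0 0 0 0 0 0 0 0 0 0 0]
[481.   51.4 482.8]
```

View pics/side_8.png

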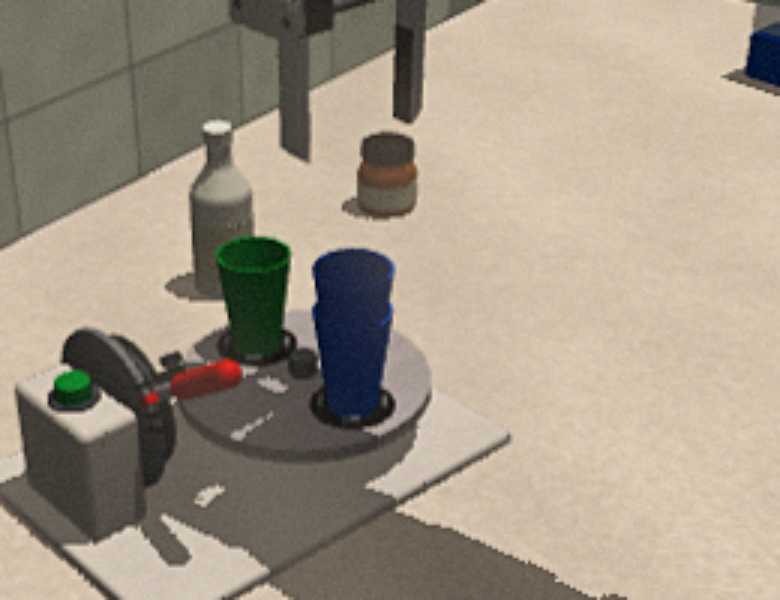

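The inner cup's rim is at z=184 mm and the two axes agree within 1 mm; crop (355,330) shows the stack upright and the lever still up at (205,380). Next is the button.

```bash
python3 -m creep '{"slide":[[3.2,4.35,0],[3.2,4.35,0],[3.2,4.35,0],[3.17,4.35,0],[0,0,-5],[0,0,-5],[0,0,-3],[0,0,0]],"turn":[0,0,0,0,0,0,0,0],"claw":[0,0,0,0,0,0,0,0]}' 20
python3 - <<'E'
from h import *
print(manip.read_state()["eef_pos"])
a,d=manip.camera("side")
print(proj("side",(608.7,225.5,126)))
cv2.imwrite("pics/s9.png",cv2.resize(a[140:340,180:440],None,fx=3,fy=3)[:,:,::-1])
E
```

```text
clock: 14.95
eef_pos: [608.5, 225.3, 349.3]
eef_rot: [3.138, 0.006, -0.2]
wrist_force: [0.0, -0.6, -0.4]
finger_gap: 17.6
finger_force: 0.0
[608.50801373 225.27172656 349.3432485 ]
(np.float64(253.54964424865972), np.float64(246.6192155429456))
```

View pics/s9.png

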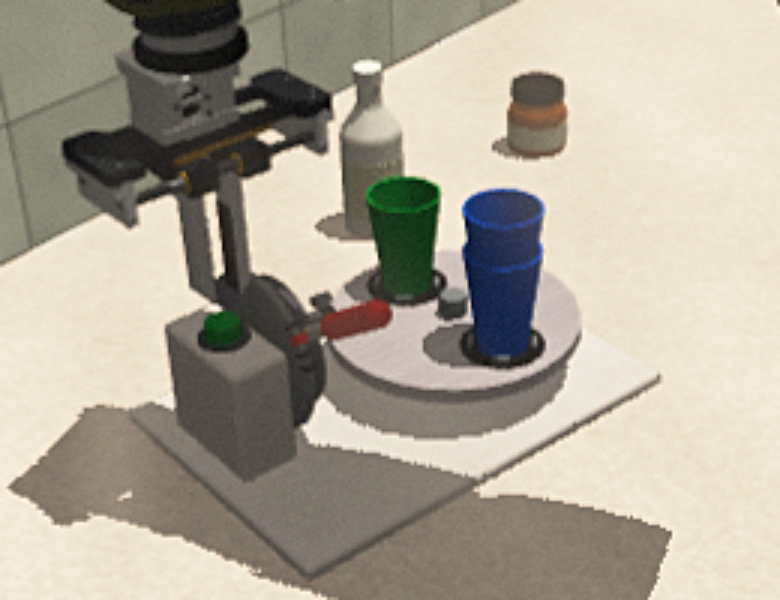

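The fingertips are at crop (220,295), above the button at (223,325). Pressing.

```bash
python3 -m creep '{"slide":[[0,0,-1],[0,0,-1],[0,0,-0.4],[0,0,-0.4],[0,0,-0.3],[0,0,0],[0,0,0]],"turn":[0,0,0,0,0,0,0],"claw":[0,0,0,0,0,0,0]}'
```

```text
clock: 15.88
eef_pos: [608.8, 225.3, 322.3]
eef_rot: [-3.142, -0.0, -0.2]
wrist_force: [-0.2, -0.2, 0.5]
finger_gap: 0.3
finger_force: 0.2
```

```bash
python3 -m creep '{"slide":[[0,0,-0.3],[0,0,-0.25],[0,0,0],[0,0,0],[0,0,0],[0,0,0],[0,0,0],[0,0,0]],"turn":[0,0,0,0,0,0,0,0],"claw":[0,0,0,0,0,0,0,0]}'
cat > lev.py <<'E'
from h import *
a,d=manip.camera("side")
hsv=cv2.cvtColor(a,cv2.COLOR_RGB2HSV)
red=((hsv[...,0]<8)|(hsv[...,0]>172))&(hsv[...,1]>130)&(hsv[...,2]>60)
v,u=np.nonzero(red[225:300,285:335]);print("red grip",u.mean()+285,v.mean()+225,"home ~(306,274), third (298,247)")
cv2.imwrite("pics/s10.png",cv2.resize(a[140:340,180:440],None,fx=3,fy=3)[:,:,::-1])
E
python3 lev.py
```

```text
clock: 16.88
eef_pos: [608.8, 225.4, 316.8]
eef_rot: [-3.141, -0.0, -0.2]
wrist_force: [2.5, 0.6, 2.4]
finger_gap: 0.6
finger_force: 1.5
red grip 305.5271966527197 273.5857740585774 home ~(306,274), third (298,247)
```

```bash
python3 -m creep '{"slide":[[0,0,0],[0,0,0],[0,0,1],[0,0,3],[0,0,5],[0,0,5],[0,0,0],[0,0,0]],"turn":[0,0,0,0,0,0,0,0],"claw":[0,0,0,0,0,0,0,0]}'; python3 lev.py; python3 cups.py 96 11
```

```text
clock: 17.92
eef_pos: [608.7, 225.3, 455.9]
eef_rot: [3.141, 0.002, -0.2]
wrist_force: [0.5, -0.5, -1.0]
finger_gap: 0.5
finger_force: 0.0
red grip 305.50847457627117 273.50847457627117 home ~(306,274), third (298,247)
side 1170 z hist [ 39  56  61  60  66  78  66  88 116 117 152 159 112   0   0   0   0   0
   0   0   0   0]
side base 514 [480.   51.1] 62.15641295937746 139.91009488421105
side held 510 [479.7  51. ] 150.0137026884446 183.98480819847532
top 525 z hist [  4   0   0   0   0   0  41 227  40  42  38  52  81   0   0   0   0   0
   0   0   0   0]
top base 272 [478.3  72.4] 62.009293985794784 139.58510970567568
top held 178 [482.1  49.9] 150.1198271576518 183.92297274149905
[608.9 225.4 455.3]
```

View pics/s10.png

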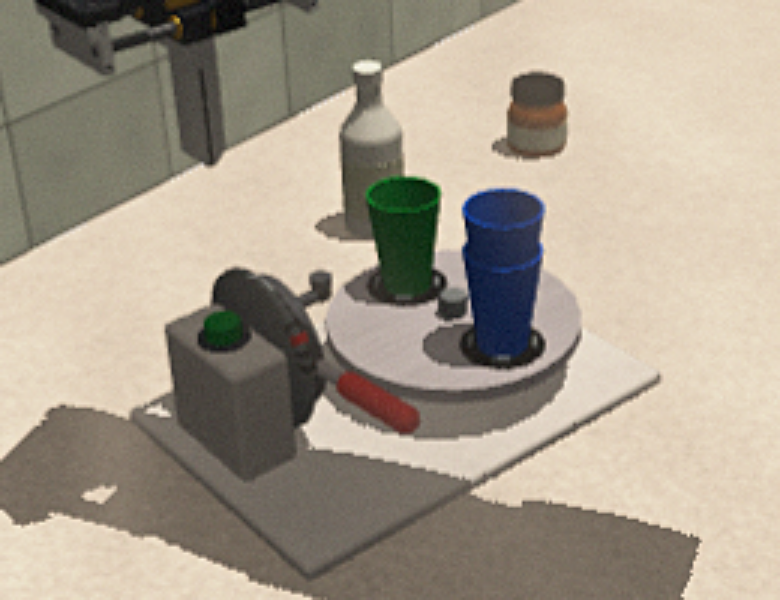

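The lever is home at (380,402), the blue stack stands upright at (503,275), the green cup is standing and the arm is clear. Handing in.

```bash
python3 -c "
from cell import manip
print(manip.sign_off())"
```

```text
the job is handed in; nothing more can be done
None
```

I handed the job in (no verdict returned): lever set in the third notch, blue cups nested, lever released home; the last picture showed both blue cups upright, the green cup standing, the bottle and jar in place, and the arm clear (the mouse was out of view, nowhere near the arm).

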